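# Swap the samples on the stirrer and start it

## Task

Two sample containers, a bottle and a squat jar, stand one on the stirrer's round plate and one on the cork-topped waiting stand: swap them, so that each ends upright in the middle of the place where the other one stood (the bare white tile is free as a stop-over). Set them down without dropping or tipping them, and only when both are in place press the stirrer's start button fully down and let it go. Leave everything else on the bench where it is.

Things in the scene. Friction and masses are not known exactly. Their poses are not given: they have to be found in the camera images.
- bottle: Sample bottle: closed round white plastic bottle, 56 mm in diameter, 120 mm high; straight side up to 88 mm, then a shoulder and a grey screw cap 32 mm in diameter from 102 to 120 mm. Origin: centre of its underside; z up along its axis. Mass about 0.2 kg.
- jar: Sample jar: closed round white plastic jar, squat, 62 mm in diameter, 75 mm high, straight side up to 56 mm, grey lid 62 mm in diameter from 60 to 75 mm. Origin: centre of its underside; z up along its axis. Mass about 0.25 kg.
- stirrer: Bench stirrer, fixed: low white casing, 240 (x) by 150 (y) by 50 mm high, with a round aluminium plate 130 mm in diameter, its top 60 mm above the bench. Origin: on the bench under the middle of the plate; casing from x = -165 to +75 mm. On top of the casing at x = -115 mm: the start button (y = -34 mm) and a black speed dial (y = +36 mm, 38 mm wide, 17 mm high, not to be used).
- plate (a point): Middle of the top of the stirrer's round plate, 60 mm above the bench.
- start_top (a point): Middle of the top of the grey start button (30 mm in diameter, in a black housing on the stirrer's casing); pressed straight down.
- start (a joint): Travel of the start button in m: 0 released, 0.006 fully down; it springs back; about 5 N fully down.
- stand: Waiting stand, fixed: a low wooden stand with a square cork top, 130 by 130 mm, 60 mm high. Origin: on the bench under its middle; x and y along its sides.
- stand_top (a point): Middle of the cork top of the waiting stand, 60 mm above the bench.
- tile: Bare white ceramic tile fixed on the bench, 140 by 140 mm, 8 mm thick, empty: room for a stop-over. Origin: on the bench under its middle.
- weight: Bystander, loose: brass weight, round, 38 mm across, 52 mm high. Origin: centre of its underside.
- stopper: Bystander, loose: dark rubber stopper, tapered, 44 mm across, 36 mm high. Origin: centre of its underside.
- crucible: Bystander, loose: white ceramic crucible, 46 mm across, 34 mm high. Origin: centre of its underside.
- corkring: Bystander, loose: flat cork ring, 50 mm across, 22 mm high. Origin: centre of its underside.
- beaker: Bystander, loose: glass beaker, 64 mm across, 75 mm high. Origin: centre of its underside.
- mortar: Bystander, loose: white ceramic bowl, 90 mm across, 45 mm high. Origin: centre of its underside.
- tips: Bystander, loose: closed cardboard box, 50 (x) by 60 (y) by 45 mm high. Origin: centre of its underside.
Mind the look-alikes: they are no part of the job. What is shaped like the bottle but turquoise or yellow is not meant.

How it is judged:
By the outcome, as a careful person would: the job done as asked, in the order asked, and still so for the second after the job is handed in, with the robot touching nothing.
It also fails if it takes over 72 s, if anything falls off the work surface, if the arm or the gripper's body presses on something with over 40 N, if the wrist force passes 120 N, or if a joint passes its speed limit or range.

## Robot

A 7-joint arm with a two-finger parallel gripper is mounted at the origin on the work surface. World frame = base frame: x ahead of the robot, y to its left, z up, the work surface at z = 0. Lengths are in mm, angles in rad, forces in N, time in s.
With the tool pointing down it reaches from about 425 to 875 mm from the base axis. Payload 4.7 kg.
Tool frame: the origin (TCP) lies between the finger pads; the fingertips stand 11 mm ahead of it and the grasp point (between the pads) lies 8 mm behind it (arm.tcp_to_tips is the distance from the TCP to the fingertips, in mm); y points along the fingers, z is the direction in which the jaws open and shut, and the axes are right-handed (so a half turn about y gives the same grasp; the last joint's range is limited). The gripper opens to 87 mm and grips with 3 to 60 N. Pads are 19 mm wide; open, the fingers measure 117 mm over their backs; the gripper's body (75 mm by 190 mm) begins 51 mm behind the grasp point.
Start: joints at [-1.232, 0.321, -0.07, 1.45, 0.023, 1.371, -0.057], TCP at [207.455, 616.025, 233.587] pointing down, gripper open.
Joint ranges: [-2.86, 2.86], [-0.3, 2.09], [-1.38, 1.24], [0.06, 2.45], [-1.56, 4.7], [0.09, 2.05], [-2.69, 2.69]. Speed limits (rad/s): [2.57, 2.57, 3.14, 3.14, 3.14, 3.14, 3.14].

## Interface

Orientations are given as a rotation vector (axis times angle).
In Python, from plant import arm gives the robot as it stands.
- The arm moves only by the tool move_arm, never from a script. Its argument "deltas" is a list that holds one entry, the list of rows, each a list of 7 numbers: the shift along the tool's x, y, z in units of 50 mm (1.0 is 50 mm), then the turn, a rotation vector about the tool's x, y, z in units of 10 degrees (1.0 is 10 degrees), then the closure, from 0 (fully open) to 1 (shut). A call has 1 to 8 rows; each row is the pose to reach, as a shift and turn from the pose commanded when the call began, along the tool's axes at that moment; what a row does not reach only later rows make up. A row lasts 1/8 s, in which the tool goes at most 62.5 mm and 10.7 degrees, less where a joint would pass 70% of its speed; a pose out of reach is approached as far as the arm can. A call with a gripper value outside its range is refused whole. The fingers move at their own pace and stop on an object; "grip_force" is the grip in N (left out, the last holds). Time passes only in rows, so rows that repeat a pose let the fingers close. It gives the time, the measured TCP pose, the force and the opening at its end, in the units of the state.
- arm.sense(): the state, without advancing time (a new reading comes with each control period).
- arm.camera(name): name is "scene" or "top" or "wrist"; returns the picture (384x512x3 uint8, red, green, blue); there is no depth.
- arm.camera_params(name): a dict with "K" (3x3 intrinsics, pixels), "view" (4x4, takes a point from world to camera coordinates); the wrist camera has in their place "mount" (4x4, takes a point from camera to tool coordinates, whose origin is the TCP and whose axes are the tool frame's). Camera axes: x right, y up, looking along -z (the intrinsics and any distortion apply to the point x, -y, -z); pixel columns grow to the right and rows downward; lengths in mm; the calibration is good to about 2 mm. A picture is of the moment at which its call begins: read the wrist's pose just before it. camera_params takes no time and is no camera call.
- arm.hand_in(): hands the job in, once; it reports no verdict.
Trained networks look in the newest picture that a camera, given by its name, has taken for a name from the list of things; names that differ only in an ending like _2 or _b are one class to them, and where a whole thing is asked for, a point or a joint stands for the part that bears it (a point fixed in the world has none). Each returns a list of dicts, best first, with "conf" (0 to 1); they miss things now and then, are a little off and sometimes report something else, mostly with a low value. They report only what shows in the picture. A call takes as long as a camera call. They do not tell look-alikes from the thing itself.
- arm.look_for(target, camera): "xyz" ([x, y, z] in mm, in the coordinates of the camera as it stood for that picture, good to about 4 mm: the middle of the surface that is visible of it).
- arm.tip_of(target, camera): "xyz" ([x, y, z] in mm, in the coordinates of the camera as it stood for that picture, good to about 4 mm: a listed point, or the origin of a listed thing).
The state is a dict: "time": time; "joint_positions": joint angles; "dq": joint speeds; "joint_efforts": joint torques, N m; "tcp_pos": TCP position; "orientation": TCP orientation; "wrist_force": force on the tool from outside, world axes, zero at the start; "ft_torque": the same for the moment, N m; "finger_gap": finger opening in mm.
Only numpy, scipy, OpenCV 4.12 (cv2) and the standard library are available. Lean on these libraries where they do the work, as an engineer would, in place of code of your own. Each camera call takes 0.05 s, during which the arm holds its last target. There are 200 camera calls.

## Working session

There is one attempt and no reset: what is moved stays moved. The work goes in short steps, Python scripts to look and compute and a tool call to move; the robot and the scene stay as the last step left them, time stands still between calls to the robot, and variables do not carry over. Pictures are saved under pics/ and viewed, about 8 in all and at most 12, crops included, and the job is handed in when it is done.

Besides the shell and the picture viewer there is one more tool, called after "Call:" as name(argument=value, ...), one argument or row to a line, values as JSON. move_arm: Moves the arm, as the interface text tells. Its arguments: {"type":"object","properties":{"deltas":{"type":"array","items":{"type":"array","items":{"type":"array","items":{"type":"number"}}}},"grip_force":{"type":"number"}},"required":["deltas"]}

```bash
mkdir -p pics; ls; cat > h.py <<'E'
import numpy as np, cv2
from scipy.spatial.transform import Rotation as R
from plant import arm
def c2w(cam):
    p=arm.camera_params(cam)
    if 'view' in p: return np.linalg.inv(np.array(p['view']))
    s=arm.sense(); T=np.eye(4); T[:3,:3]=R.from_rotvec(s['orientation']).as_matrix(); T[:3,3]=s['tcp_pos']
    return T@np.array(p['mount'])
def save(im,n): cv2.imwrite('pics/'+n,im[:,:,::-1])
def w(M,x): return (M@np.append(x,1))[:3]
def pix(cam,X,M=None):
    p=arm.camera_params(cam); M=c2w(cam) if M is None else M
    c=(np.linalg.inv(M)@np.append(X,1))[:3]; q=np.array(p['K'])@np.array([c[0],-c[1],-c[2]]); return (q[:2]/q[2]).round(0)
def ray(cam,uv,z,M=None):
    p=arm.camera_params(cam); M=c2w(cam) if M is None else M
    d=np.linalg.inv(np.array(p['K']))@np.array([uv[0],uv[1],1.]); d=M[:3,:3]@np.array([d[0],-d[1],-d[2]]); o=M[:3,3]
    return o+d*(z-o[2])/d[2]
E
python3 - <<'E'
from h import *
np.set_printoptions(precision=1,suppress=True)
s=arm.sense();print(s); print(R.from_rotvec(s['orientation']).as_matrix()); print(arm.camera_params('top')); print(arm.camera_params('wrist'))
a=arm.camera('top');b=arm.camera('scene');save(a,'top0.png');save(b,'scene0.png');save(np.hstack([a,b])[:, :],'x.png')
for cam in ['top','scene']:
  M=c2w(cam)
  for t in ['bottle','jar','stirrer','plate','start_top','stand','stand_top','tile']:
    for r in arm.tip_of(t,cam)[:4]: X=w(M,r['xyz']);print(cam,t,round(r['conf'],2),X,pix(cam,X))
E
```

```text
pics
{'time': 0.0, 'joint_positions': array([-1.2,  0.3, -0.1,  1.5,  0. ,  1.4, -0.1]), 'dq': array([ 0., -0.,  0.,  0.,  0., -0., -0.]), 'joint_efforts': array([  0. , -49.1,  -0.4, -31.3,  -0.1,   0. ,   0. ]), 'tcp_pos': array([207.3, 615.5, 232.5]), 'orientation': array([-1.6,  0.3, -0.3]), 'wrist_force': array([0.6, 0.1, 0.6]), 'ft_torque': array([ 0., -0.,  0.]), 'finger_gap': 87.17840866410319}
[[ 0.9 -0.   0.3]
 [-0.3 -0.   0.9]
 [ 0.  -1.  -0. ]]
{'K': array([[492.6,   0. , 260.4],
       [  0. , 492.6, 190.3],
       [  0. ,   0. ,   1. ]]), 'view': array([[   -0. ,    -1. ,     0. ,    55.2],
       [    1. ,    -0. ,     0.1,  -617.5],
       [   -0.1,     0. ,     1. , -1636.1],
       [    0. ,     0. ,     0. ,     1. ]])}
{'K': array([[286.1,   0. , 254.4],
       [  0. , 286.1, 193. ],
       [  0. ,   0. ,   1. ]]), 'mount': array([[  -0. ,   -1. ,   -0.3,  -76.3],
       [  -0. ,    0.3,   -1. , -151. ],
       [   1. ,   -0. ,   -0. ,    1.1],
       [   0. ,    0. ,    0. ,    1. ]])}
top bottle 0.88 [691.2 473.4   1.7] [135. 173.]
top bottle 0.73 [552.5 347.3  
[... 509 characters left out ...]

top tile 0.6 [622.4 -14.9  -3.6] [277. 190.]
scene bottle 0.94 [547.4 502.7   0.8] [303. 135.]
scene bottle 0.74 [706.9 347.7   0.8] [329. 168.]
scene bottle 0.69 [552.4 346.3  60.3] [287. 140.]
scene bottle 0.61 [696.8 472.6  -2.8] [339. 151.]
scene jar 0.65 [ 586.7 -365.    59.3] [151. 300.]
scene jar 0.54 [ 455.8 -165.9    0.2] [166. 239.]
scene jar 0.34 [556.2 340.2  60.9] [287. 141.]
scene stirrer 0.74 [559.6 335.9  -0.4] [286. 158.]
scene plate 0.85 [558.6 342.   61.6] [288. 141.]
scene start_top 0.46 [442.8 319.   71. ] [254. 132.]
scene stand 0.67 [ 581.5 -349.5   -4.1] [158. 312.]
scene stand_top 0.6 [ 584.3 -350.6   59.2] [155. 295.]
scene tile 0.91 [614.3 -12.3  -1.4] [249. 225.]
```

```bash
python3 - <<'E'
import cv2,numpy as np
a=cv2.imread('pics/top0.png');b=cv2.imread('pics/scene0.png')
c=cv2.resize(a[120:300,90:430],(800,424),interpolation=cv2.INTER_CUBIC);cv2.imwrite('pics/v1.png',c)
cv2.imwrite('pics/v2.png',cv2.resize(b,(800,600)))
E
```

```text
(no output)
```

View pics/v1.png

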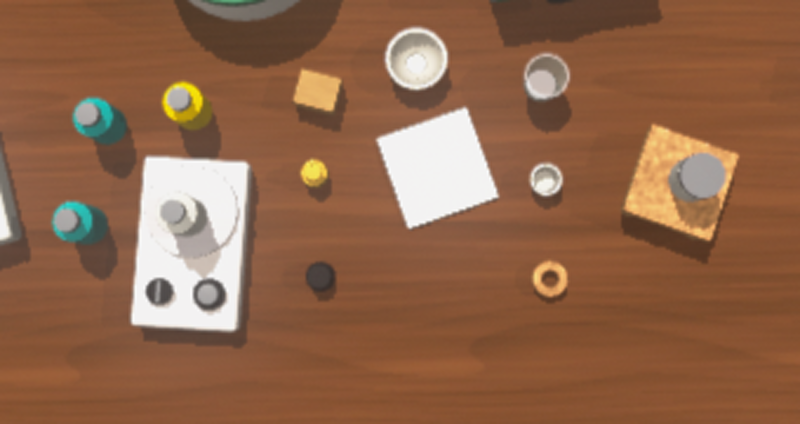

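View pics/v2.png

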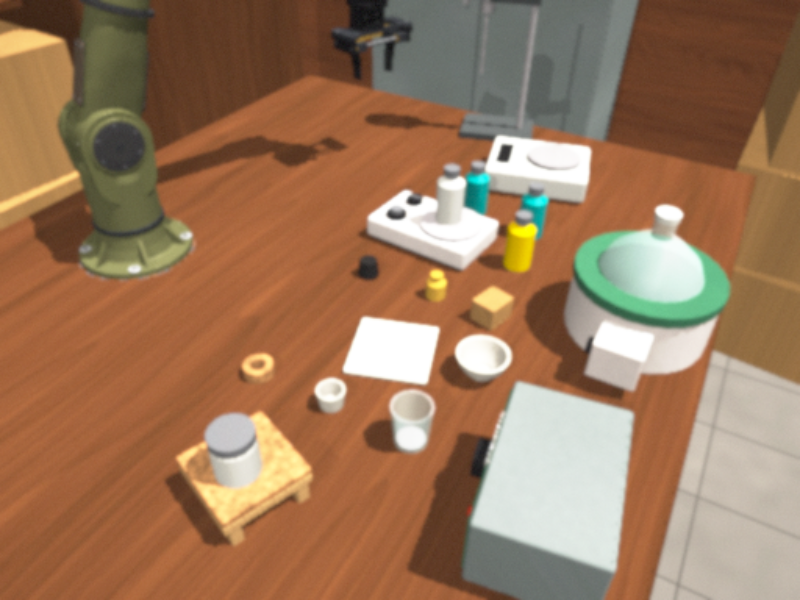

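v1 (top): candidates for the bottle are white on the stirrer plate (178,213), turquoise (93,118) and (73,221), and yellow (183,103). I choose the white one. The jar with the grey lid stands on the cork stand (697,178). The white tile is free at (437,168). v2 (scene) agrees, with the bottle at (450,195) and the jar at (232,450). Next I look from near with the wrist camera.

```bash
cat >> h.py <<'E'
RD=np.array([[1,0,0],[0,0,1],[0,-1,0.]])  # x fwd, y down, z left
def delta(target,rot=None):
    s=arm.sense(); M=R.from_rotvec(s['orientation']).as_matrix(); rot=RD if rot is None else rot
    print('t',round(s['time'],2),'pos',s['tcp_pos'].round(1),'gap',round(s['finger_gap'],1),'F',s['wrist_force'].round(1))
    print('delta',(M.T@(np.array(target)-s['tcp_pos'])/50).round(3),(np.degrees(R.from_matrix(M.T@rot).as_rotvec())/10).round(3))
E
python3 - <<'E'
from h import *
delta([530,342,330])
E
```

```text
t 0.9 pos [207.5 616.  233.6] gap 86.8 F [-0.   0.1  0.2]
delta [ 7.863 -1.928 -3.135] [-0.    -1.861  0.   ]
```

Call:
move_arm(
  deltas=[
    [[0.5, -1.4, -0.2, 0, 0, 0, 0], [1.4, -1.92, -0.56, 0, -0.4, 0, 0], [2.5, -1.92, -1.0, 0, -0.8, 0, 0], [3.6, -1.92, -1.44, 0, -1.2, 0, 0], [4.7, -1.92, -1.88, 0, -1.5, 0, 0], [5.8, -1.92, -2.32, 0, -1.86, 0, 0], [6.9, -1.92, -2.75, 0, -1.86, 0, 0], [7.86, -1.92, -3.13, 0, -1.86, 0, 0]],
  ],
)

```text
time: 1.9
tcp_pos: [531.7, 340.3, 329.9]
orientation: [-1.571, 0.0, -0.002]
wrist_force: [0.3, 0.6, -0.0]
finger_gap: 87.0
```

```bash
cat > wl.py <<'E'
import sys
from h import *
np.set_printoptions(precision=1,suppress=True)
M=c2w('wrist'); a=arm.camera('wrist'); save(a,sys.argv[1])
s=arm.sense();print(s['time'],s['tcp_pos'],s['dq'].round(2),s['finger_gap'],s['wrist_force'])
for t in sys.argv[2:]:
    for r in arm.tip_of(t,'wrist')[:3]: X=w(M,r['xyz']);print(t,round(r['conf'],2),X,pix('wrist',X,M))
E
python3 wl.py w1.png bottle plate start_top stirrer
```

```text
1.95 [537.9 332.6 329.4] [-0.  -0.   0.   0.   0.   0.  -0.1] 87.12184647270874 [ 3.6 -5.2 -0.4]
bottle 0.78 [690.7 475.5   1.3] [327. 242.]
bottle 0.7 [557.4 350.3  60.3] [260. 179.]
bottle 0.59 [710.8 348.8   0.1] [258. 252.]
plate 0.23 [556.9 347.5  60.7] [259. 179.]
start_top 0.65 [447.3 317.3  71. ] [237. 103.]
start_top 0.19 [562.8 344.7   0.6] [256. 174.]
stirrer 0.66 [562.8 345.6  -0.7] [257. 174.]
```

View pics/w1.png

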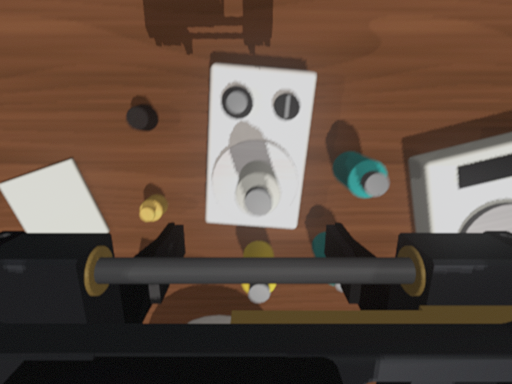

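w1 shows the white bottle's cap at (258,201), plate around (254,181), start button (237,102), dial (286,106), and turquoise/yellow look-alikes at (375,184) and (259,291). The arm was still settling, so I retake the picture with a crop.

```bash
python3 wl.py w2.png bottle plate start_top stirrer; python3 - <<'E'
import cv2
a=cv2.imread('pics/w2.png')[50:240,190:330];cv2.imwrite('pics/w2c.png',cv2.resize(a,None,fx=3.15,fy=3.15,interpolation=cv2.INTER_CUBIC))
E
```

```text
2.2 [528.9 343.7 329.5] [-0. -0. -0.  0.  0.  0.  0.] 86.93283585489016 [0.1 0.5 0.1]
bottle 0.94 [555.6 349.3  57.6] [258. 180.]
bottle 0.9 [710.2 349.1  -0.7] [257. 253.]
bottle 0.57 [548.9 505.4  -3.6] [348. 167.]
stirrer 0.61 [564.8 344.8   1.3] [255. 177.]
stirrer 0.59 [442.6 317.   75.2] [234. 101.]
```

View pics/w2c.png

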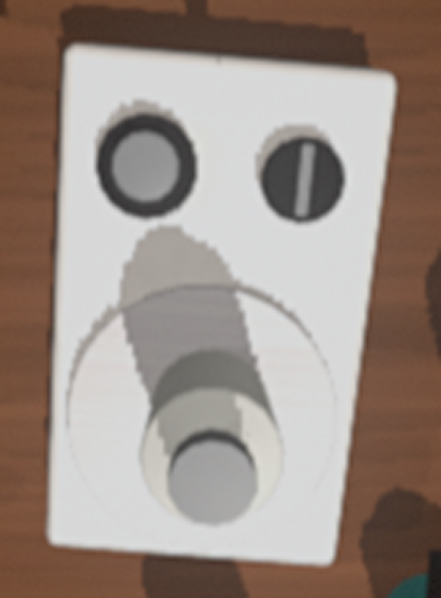

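w2c shows the cap centre at crop (213,483), button (146,166), dial (302,180), plate rim x 66–338 with its top at 284, and casing corners (65,48),(397,75),(335,565),(48,545).

```bash
python3 - <<'E'
from h import *
M=c2w('wrist'); print(arm.sense()['tcp_pos'].round(1),arm.sense()['time'])
f=lambda u,v:(190+u/3.15,50+v/3.15)
for n,u,v,z in [('cap',213,483,180),('btn',146,166,70),('plate',202,412,60),('pl_l',66,400,60),('pl_r',338,400,60),('pl_top',205,284,60),('c1',65,48,50),('c2',397,75,50),('c3',335,565,50),('c4',48,545,50)]:
    print(n,ray('wrist',f(u,v),z,M).round(1))
c=[ray('wrist',f(*p),50,M)[:2] for p in [(65,48),(397,75),(335,565),(48,545)]]
ax=(c[3]-c[0])+(c[2]-c[1]); a=np.arctan2(ax[1],ax[0]); Rm=np.array([[np.cos(a),-np.sin(a)],[np.sin(a),np.cos(a)]])
mid=sum(c)/4; o=mid+Rm@[45,0]; print('yaw',np.degrees(a),'origin',o,'btn',o+Rm@[-115,-34], np.linalg.norm(c[3]-c[0]),np.linalg.norm(c[1]-c[0]))
# top cam
for n,u,v,z in [('cap',173,211,180),('btn',209,294,70)]: print('top',n,ray('top',(90+u*340/800,120+v*180/424),z).round(1))
E
```

```text
[528.9 343.6 329.7] 2.4
cap [552.6 348.2 180. ]
btn [444.1 319.7  70. ]
plate [556.5 344.3  60. ]
pl_l [550.7 279.3  60. ]
pl_r [550.4 409.4  60. ]
pl_top [495.7 345.6  60. ]
c1 [394.2 283.6  50. ]
c2 [404.8 430.5  50. ]
c3 [640.1 413.3  50. ]
c4 [629.4 265.4  50. ]
yaw -4.308637199384151 origin [561.9992582  344.84580096] btn [444.7698813  319.58173177] 235.92327965534938 147.30053540581918
top cap [550.2 341.  180. ]
top btn [441.3 312.6  70. ]
```

Call:
move_arm(
  deltas=[
    [[0.48, 0.4, 0.09, 0, 0, 0, 0], [0.48, 1.2, 0.09, 0, 0, 0, 0], [0.48, 2.0, 0.09, 0, 0, 0, 0], [0.48, 2.8, 0.09, 0, 0, 0, 0], [0.48, 3.4, 0.09, 0, 0, 0, 0], [0.48, 3.8, 0.09, 0, 0, 0, 0], [0.48, 4.03, 0.09, 0, 0, 0, 0], [0.48, 4.03, 0.09, 0, 0, 0, 0]],
  ],
  grip_force=12,
)

```text
time: 3.4
tcp_pos: [553.8, 346.9, 127.9]
orientation: [-1.571, 0.0, 0.0]
wrist_force: [0.5, -0.5, 0.1]
finger_gap: 86.8
```

```bash
python3 wl.py w3.png plate; python3 - <<'E'
from h import *
delta([553,348,128]);
E
```

```text
3.45 [554.3 347.2 128.8] [ 0. -0.  0. -0.  0.  0.  0.] 87.32599840103694 [-0.4 -0.3 -0.3]
t 3.5 pos [554.6 347.3 129.3] gap 87.0 F [-0.7 -1.  -0.4]
delta [-0.033  0.026  0.014] [-0.007 -0.001  0.01 ]
```

View pics/w3.png

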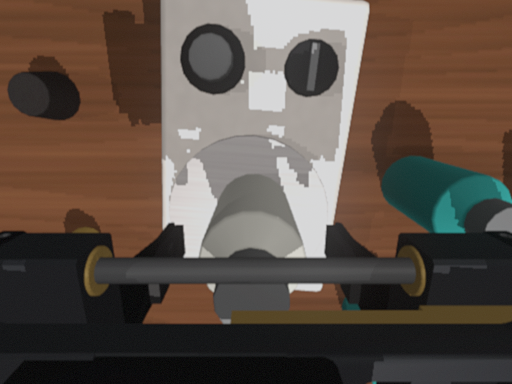

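w3 shows the bottle (axis at column ~253) centred between the fingertips (181 and 328). Close and check.

Call:
move_arm(
  deltas=[
    [[-0.03, 0, 0.01, 0, 0, 0, 0.3], [-0.03, 0, 0.01, 0, 0, 0, 0.6], [-0.03, 0, 0.01, 0, 0, 0, 1], [-0.03, 0, 0.01, 0, 0, 0, 1], [-0.03, 0, 0.01, 0, 0, 0, 1], [-0.03, 0, 0.01, 0, 0, 0, 1]],
  ],
  grip_force=15,
)

```text
time: 4.25
tcp_pos: [552.6, 347.0, 128.2]
orientation: [-1.571, 0.0, -0.0]
wrist_force: [0.4, -1.1, 2.7]
finger_gap: 55.5
```

Call:
move_arm(
  deltas=[
    [[0, -0.3, 0, 0, 0, 0, 1], [0, -0.9, 0, 0, 0, 0, 1], [0, -1.5, -0.1, 0, 0, 0, 1], [0.1, -1.8, -0.5, 0, 0, 0, 1], [0.25, -1.8, -1.2, 0, 0, 0, 1], [0.42, -1.8, -2.1, 0, 0, 0, 1], [0.6, -1.8, -3.1, 0, 0, 0, 1], [0.8, -1.8, -4.1, 0, 0, 0, 1]],
  ],
  grip_force=18,
)

```text
time: 5.25
tcp_pos: [592.3, 139.0, 217.8]
orientation: [-1.571, 0.001, -0.0]
wrist_force: [0.9, 0.3, -2.3]
finger_gap: 55.7
```

Call:
move_arm(
  deltas=[
    [[0.2, 0, -1.0, 0, 0, 0, 1], [0.35, 0, -1.9, 0, 0, 0, 1], [0.45, 0, -2.6, 0, 0, 0, 1], [0.5, 0, -3.0, 0, 0, 0, 1], [0.5, 0.5, -3.1, 0, 0, 0, 1], [0.5, 1.1, -3.1, 0, 0, 0, 1], [0.5, 1.7, -3.1, 0, 0, 0, 1], [0.5, 2.0, -3.1, 0, 0, 0, 1]],
  ],
)

```text
time: 6.25
tcp_pos: [616.1, -12.2, 116.0]
orientation: [-1.57, 0.002, 0.003]
wrist_force: [-0.1, -0.0, -1.7]
finger_gap: 55.9
```

```bash
python3 - <<'E'
from h import *
a=arm.camera('top');save(a,'top1.png');M=c2w('top')
for t in ['bottle','tile']:
  for r in arm.tip_of(t,'top')[:5]: print(t,round(r['conf'],2),w(M,r['xyz']).round(1))
delta([618,-13,77])
E
```

```text
bottle 0.82 [548.3 502.    1.6]
bottle 0.64 [691.7 476.5  -1.5]
bottle 0.61 [7.124e+02 3.460e+02 3.000e-01]
tile 0.5 [620.6 -15.7  -1.5]
t 6.4 pos [617.1 -12.5 117.8] gap 55.6 F [ 0.4  0.4 -2.1]
delta [ 0.019  0.815 -0.011] [-0.     0.002 -0.006]
```

Call:
move_arm(
  deltas=[
    [[0, 0.3, 0, 0, 0, 0, 1], [0, 0.6, 0, 0, 0, 0, 1], [0, 0.74, 0, 0, 0, 0, 1], [0, 0.79, 0, 0, 0, 0, 1], [0, 0.82, 0, 0, 0, 0, 1], [0, 0.82, 0, 0, 0, 0, 1]],
  ],
)

```text
time: 7.15
tcp_pos: [617.7, -12.7, 77.4]
orientation: [-1.571, -0.0, -0.001]
wrist_force: [0.2, 0.5, -1.9]
finger_gap: 56.0
```

Call:
move_arm(
  deltas=[
    [[0, 0.015, 0, 0, 0, 0, 1], [0, 0.03, 0, 0, 0, 0, 1], [0, 0.03, 0, 0, 0, 0, 1]],
  ],
)

```text
time: 7.52
tcp_pos: [617.8, -12.7, 76.2]
orientation: [-1.571, -0.001, -0.001]
wrist_force: [-0.0, 0.0, 0.9]
finger_gap: 55.3
```

Call:
move_arm(
  deltas=[
    [[0, 0, 0, 0, 0, 0, 0.3], [0, 0, 0, 0, 0, 0, 0], [0, 0, 0, 0, 0, 0, 0], [0, 0, 0, 0, 0, 0, 0], [0, -0.5, 0, 0, 0, 0, 0], [0, -1.5, 0, 0, 0, 0, 0], [0, -2.5, 0, 0, 0, 0, 0], [0, -3.3, -0.4, 0, 0, 0, 0]],
  ],
)

```text
time: 8.52
tcp_pos: [617.9, -30.6, 242.9]
orientation: [-1.569, -0.004, 0.001]
wrist_force: [0.3, -0.6, 0.1]
finger_gap: 87.2
```

Call:
move_arm(
  deltas=[
    [[-0.15, -0.4, -0.9, 0, 0, 0, 0], [-0.3, -0.8, -1.9, 0, 0, 0, 0], [-0.5, -1.0, -2.9, 0, 0, 0, 0], [-0.7, -1.2, -3.9, 0, 0, 0, 0], [-0.9, -1.2, -4.9, 0, 0, 0, 0], [-1.1, -1.2, -5.7, 0, 0, 0, 0], [-1.15, -1.2, -6.2, 0, 0, 0, 0], [-1.15, -1.2, -6.4, 0, 0, 0, 0]],
  ],
)

```text
time: 9.52
tcp_pos: [558.9, -354.6, 300.4]
orientation: [-1.571, 0.003, -0.002]
wrist_force: [0.8, 0.7, 0.1]
finger_gap: 87.0
```

Call:
move_arm(
  deltas=[
    [[0, 0, 0, 0, 0, 0, 0], [0, 0, 0, 0, 0, 0, 0]],
  ],
)

```text
time: 9.78
tcp_pos: [560.8, -350.9, 300.4]
orientation: [-1.57, -0.002, 0.002]
wrist_force: [-0.0, 0.1, 0.1]
finger_gap: 86.8
```

```bash
python3 wl.py w4.png jar stand_top bottle; python3 - <<'E'
import cv2
from h import *
a=cv2.imread('pics/w4.png')[60:330,100:420];cv2.imwrite('pics/w4c.png',cv2.resize(a,None,fx=2.2,fy=2.2,interpolation=cv2.INTER_CUBIC))
arm.camera('top');M=c2w('top')
for r in arm.tip_of('bottle','top')[:5]: print(round(r['conf'],2),w(M,r['xyz']).round(1))
E
```

```text
9.825 [ 560.7 -350.9  300.5] [-0. -0.  0.  0. -0. -0.  0.] 86.94577153458998 [-0.3 -0.4  0.5]
jar 0.93 [ 589.7 -362.8   60.5] [245. 187.]
stand_top 0.69 [ 586.3 -347.6   62.4] [256. 185.]
bottle 0.81 [622.8 -10.9   6.6] [462. 198.]
0.82 [ 5.469e+02  5.027e+02 -1.000e-01]
0.78 [695.2 471.7  -1.5]
0.7 [712.3 347.    4.4]
0.65 [616.5  -9.5   4.3]
0.26 [ 588.6 -363.2   62.2]
```

View pics/w4c.png

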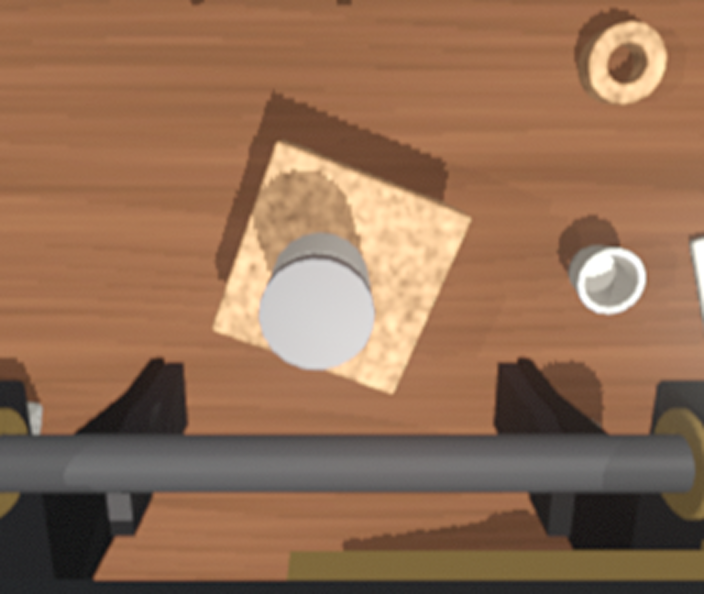

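w4c shows the jar lid centre at (317,312) and cork corners (277,142), (471,217), (393,394), (213,330). The surroundings are free.

```bash
python3 - <<'E'
from h import *
M=c2w('wrist'); f=lambda u,v:(100+u/2.2,60+v/2.2)
j=ray('wrist',f(317,312),135,M);print('jar',j.round(1))
c=np.array([ray('wrist',f(*p),60,M)[:2] for p in [(277,142),(471,217),(393,394),(213,330)]]);print('stand',c.mean(0).round(1),np.linalg.norm(np.diff(c,axis=0),axis=1),c.round(1))
delta([j[0],j[1],60+37-8])
E
```

```text
jar [ 587.3 -363.1  135. ]
stand [ 586.8 -351.9] [128.61156218 129.59276034 128.40120709] [[ 503.5 -389.2]
 [ 549.1 -268.9]
 [ 670.3 -314.8]
 [ 624.3 -434.6]]
t 10.07 pos [ 560.1 -352.1  300.7] gap 86.7 F [ 0.4 -0.7 -0.3]
delta [ 0.543  4.234 -0.221] [-0.001  0.005  0.002]
```

Call:
move_arm(
  deltas=[
    [[0.3, 0.4, -0.15, 0, 0, 0, 0], [0.54, 1.2, -0.22, 0, 0, 0, 0], [0.54, 2.1, -0.22, 0, 0, 0, 0], [0.54, 3.0, -0.22, 0, 0, 0, 0], [0.54, 3.6, -0.22, 0, 0, 0, 0], [0.54, 4.0, -0.22, 0, 0, 0, 0], [0.54, 4.2, -0.22, 0, 0, 0, 0], [0.54, 4.22, -0.22, 0, 0, 0, 0]],
  ],
)

```text
time: 11.08
tcp_pos: [587.1, -363.8, 89.7]
orientation: [-1.571, -0.0, -0.0]
wrist_force: [-0.7, -0.7, -0.2]
finger_gap: 86.7
```

Call:
move_arm(
  deltas=[
    [[0, 0, 0, 0, 0, 0, 0.15], [0, 0, 0, 0, 0, 0, 0.3], [0, 0, 0, 0, 0, 0, 1], [0, 0, 0, 0, 0, 0, 1], [0, 0, 0, 0, 0, 0, 1]],
  ],
  grip_force=20,
)

```text
time: 11.7
tcp_pos: [587.1, -363.8, 90.1]
orientation: [-1.571, -0.001, -0.001]
wrist_force: [0.1, 0.9, 3.7]
finger_gap: 61.3
```

Call:
move_arm(
  deltas=[
    [[0, -0.3, 0, 0, 0, 0, 1], [0, -0.9, 0, 0, 0, 0, 1], [0, -1.6, 0.1, 0, 0, 0, 1], [0, -2.2, 0.5, 0, 0, 0, 1], [-0.05, -2.5, 1.2, 0, 0, 0, 1], [-0.1, -2.5, 2.1, 0, 0, 0, 1], [-0.15, -2.5, 3.1, 0, 0, 0, 1], [-0.2, -2.5, 4.1, 0, 0, 0, 1]],
  ],
)

```text
time: 12.7
tcp_pos: [576.4, -157.3, 214.9]
orientation: [-1.571, 0.0, -0.001]
wrist_force: [0.8, 0.4, -2.1]
finger_gap: 61.4
```

Call:
move_arm(
  deltas=[
    [[0, 0, 1.1, 0, 0, 0, 1], [-0.1, 0, 2.2, 0, 0, 0, 1], [-0.15, 0, 3.3, 0, 0, 0, 1], [-0.2, 0, 4.4, 0, 0, 0, 1], [-0.25, 0, 5.5, 0, 0, 0, 1], [-0.3, 0, 6.6, 0, 0, 0, 1], [-0.33, 0, 7.7, 0, 0, 0, 1], [-0.33, 0, 8.6, 0, 0, 0, 1]],
  ],
)

```text
time: 13.7
tcp_pos: [559.7, 273.7, 214.9]
orientation: [-1.57, -0.001, 0.001]
wrist_force: [1.4, -0.8, -2.8]
finger_gap: 61.1
```

```bash
python3 - <<'E'
from h import *
delta([560.8,344.6,130])
E
```

```text
t 13.7 pos [559.7 273.7 214.9] gap 61.1 F [ 1.4 -0.8 -2.8]
delta [0.024 1.698 1.418] [-0.002  0.007 -0.001]
```

Call:
move_arm(
  deltas=[
    [[0, 0, 0.5, 0, 0, 0, 1], [0.02, 0, 1.0, 0, 0, 0, 1], [0.02, 0, 1.35, 0, 0, 0, 1], [0.02, 0, 1.45, 0, 0, 0, 1], [0.02, 0.3, 1.45, 0, 0, 0, 1], [0.02, 0.8, 1.45, 0, 0, 0, 1], [0.02, 1.3, 1.45, 0, 0, 0, 1], [0.02, 1.5, 1.45, 0, 0, 0, 1]],
  ],
)

```text
time: 14.7
tcp_pos: [560.7, 341.4, 136.9]
orientation: [-1.574, 0.004, 0.001]
wrist_force: [0.5, -0.1, -2.4]
finger_gap: 61.4
```

```bash
python3 wl.py w5.png stirrer start_top jar plate;  python3 - <<'E'
from h import *
delta([560.8,344.6,92])
E
```

```text
14.75 [560.5 341.6 136.4] [-0. -0. -0. -0.  0.  0. -0.] 61.620173948752544 [-0.4 -0.9 -4.5]
stirrer 0.95 [561.1 344.8  -3.4] [257. 185.]
start_top 0.68 [445.3 315.6  71.5] [216.  50.]
jar 0.78 [563.8 341.8 110. ] [254. 232.]
t 14.95 pos [562.2 343.8 140.7] gap 61.7 F [-0.4 -0.5 -2.6]
delta [-0.03   0.975  0.015] [-0.006 -0.004  0.01 ]
```

View pics/w5.png

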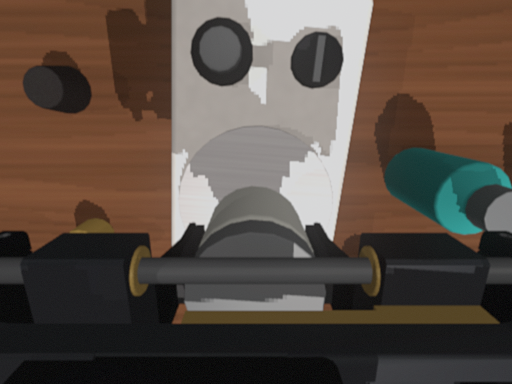

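w5 shows the jar held upright over the plate. The plate rim (178–333) is centred on column 255.5, and the jar axis is at ~254. Lower it.

Call:
move_arm(
  deltas=[
    [[-0.03, 0.3, 0.015, 0, 0, 0, 1], [-0.03, 0.65, 0.015, 0, 0, 0, 1], [-0.03, 0.85, 0.015, 0, 0, 0, 1], [-0.03, 0.92, 0.015, 0, 0, 0, 1], [-0.03, 0.96, 0.015, 0, 0, 0, 1], [-0.03, 0.96, 0.015, 0, 0, 0, 1]],
  ],
)

```text
time: 15.7
tcp_pos: [560.2, 344.7, 91.9]
orientation: [-1.57, -0.0, -0.001]
wrist_force: [0.1, 0.8, -2.7]
finger_gap: 61.6
```

Call:
move_arm(
  deltas=[
    [[0.01, 0.02, 0, 0, 0, 0, 1], [0.01, 0.04, 0, 0, 0, 0, 1], [0.01, 0.04, 0, 0, 0, 0, 1]],
  ],
)

```text
time: 16.08
tcp_pos: [560.8, 344.7, 90.2]
orientation: [-1.57, -0.0, -0.001]
wrist_force: [0.1, -0.6, -0.6]
finger_gap: 61.3
```

Call:
move_arm(
  deltas=[
    [[0, 0, 0, 0, 0, 0, 0.15], [0, 0, 0, 0, 0, 0, 0], [0, 0, 0, 0, 0, 0, 0], [0, 0, 0, 0, 0, 0, 0], [0, -0.5, 0, 0, 0, 0, 0], [0, -1.5, 0, 0, 0, 0, 0], [0, -2.5, 0, 0, 0, 0, 0], [0, -3.0, -0.4, 0, 0, 0, 0]],
  ],
)

```text
time: 17.08
tcp_pos: [560.7, 327.0, 243.1]
orientation: [-1.567, -0.005, -0.0]
wrist_force: [0.4, -0.5, 0.6]
finger_gap: 87.0
```

Call:
move_arm(
  deltas=[
    [[0.2, 0, -0.9, 0, 0, 0, 0], [0.4, 0, -1.9, 0, 0, 0, 0], [0.6, 0, -2.9, 0, 0, 0, 0], [0.8, 0, -3.9, 0, 0, 0, 0], [1.0, 0, -4.9, 0, 0, 0, 0], [1.14, 0, -5.9, 0, 0, 0, 0], [1.14, 0, -6.5, 0, 0, 0, 0], [1.14, 0, -6.75, 0, 0, 0, 0]],
  ],
)

```text
time: 18.08
tcp_pos: [617.3, -15.5, 239.8]
orientation: [-1.571, 0.003, -0.003]
wrist_force: [0.4, 0.4, -0.4]
finger_gap: 87.0
```

Call:
move_arm(
  deltas=[
    [[0, 0, 0, 0, 0, 0, 0], [0, 0, 0, 0, 0, 0, 0]],
  ],
)

```text
time: 18.32
tcp_pos: [617.5, -10.5, 239.5]
orientation: [-1.57, -0.002, 0.002]
wrist_force: [1.1, 0.2, 0.1]
finger_gap: 86.6
```

```bash
python3 wl.py w6.png bottle tile jar; python3 - <<'E'
from h import *
delta([617.8,-12.7,76.2])
arm.camera('top');M=c2w('top')
for t in ['jar','bottle']:
  for r in arm.tip_of(t,'top')[:5]: print(t,round(r['conf'],2),w(M,r['xyz']).round(1))
E
```

```text
18.375 [617.5 -10.5 239.4] [-0. -0.  0. -0.  0.  0.  0.] 87.2591551515533 [-0.2  0.1  0.2]
bottle 0.92 [620.9  -9.3   6.3] [254. 170.]
bottle 0.63 [710.5 348.9  -1.1] [496. 229.]
bottle 0.36 [ 455.5 -165.1   -2.8] [128.  37.]
t 18.52 pos [617.5 -11.5 239.5] gap 87.0 F [0.1 0.2 0.2]
delta [ 0.007  3.266 -0.026] [-0.002  0.012 -0.   ]
jar 0.88 [563.8 345.2  62.9]
bottle 0.74 [ 6.929e+02  4.721e+02 -3.000e-01]
bottle 0.68 [547.4 500.4   1.5]
```

Call:
move_arm(
  deltas=[
    [[0, 0.4, -0.02, 0, 0, 0, 0], [0, 1.1, -0.02, 0, 0, 0, 0], [0, 1.9, -0.02, 0, 0, 0, 0], [0, 2.6, -0.02, 0, 0, 0, 0], [0, 3.0, -0.02, 0, 0, 0, 0], [0, 3.2, -0.02, 0, 0, 0, 0], [0, 3.25, -0.02, 0, 0, 0, 0], [0, 3.25, -0.02, 0, 0, 0, 0]],
  ],
)

```text
time: 19.68
tcp_pos: [618.3, -14.0, 78.2]
orientation: [-1.571, -0.001, -0.002]
wrist_force: [-0.5, 0.1, 0.5]
finger_gap: 87.0
```

Call:
move_arm(
  deltas=[
    [[0, 0, 0, 0, 0, 0, 0.2], [0, 0, 0, 0, 0, 0, 0.6], [0, 0, 0, 0, 0, 0, 1], [0, 0, 0, 0, 0, 0, 1], [0, 0, 0, 0, 0, 0, 1], [0, 0, 0, 0, 0, 0, 1]],
  ],
  grip_force=18,
)

```text
time: 20.42
tcp_pos: [617.5, -13.8, 77.2]
orientation: [-1.571, -0.0, -0.0]
wrist_force: [-1.0, 1.1, -0.1]
finger_gap: 55.5
```

Call:
move_arm(
  deltas=[
    [[0, -0.3, 0, 0, 0, 0, 1], [0, -0.9, 0, 0, 0, 0, 1], [0, -1.5, -0.1, 0, 0, 0, 1], [-0.05, -2.0, -0.5, 0, 0, 0, 1], [-0.1, -2.1, -1.2, 0, 0, 0, 1], [-0.2, -2.1, -2.1, 0, 0, 0, 1], [-0.3, -2.1, -3.0, 0, 0, 0, 1], [-0.4, -2.1, -3.9, 0, 0, 0, 1]],
  ],
)

```text
time: 21.42
tcp_pos: [597.0, -210.4, 182.8]
orientation: [-1.571, -0.0, -0.0]
wrist_force: [0.5, -0.6, -3.3]
finger_gap: 55.5
```

Call:
move_arm(
  deltas=[
    [[-0.1, 0, -0.9, 0, 0, 0, 1], [-0.2, 0, -1.7, 0, 0, 0, 1], [-0.22, 0, -2.3, 0, 0, 0, 1], [-0.22, 0, -2.7, 0, 0, 0, 1], [-0.22, 0, -2.83, 0, 0, 0, 1], [-0.22, 0.3, -2.83, 0, 0, 0, 1], [-0.22, 0.6, -2.83, 0, 0, 0, 1], [-0.22, 0.6, -2.83, 0, 0, 0, 1]],
  ],
)

```text
time: 22.42
tcp_pos: [585.6, -348.1, 149.3]
orientation: [-1.568, 0.002, 0.004]
wrist_force: [-0.5, -0.4, -2.0]
finger_gap: 55.2
```

```bash
python3 wl.py w7.png stand_top bottle; python3 - <<'E'
from h import *
delta([586.7,-351.3,131])
E
```

```text
22.475 [ 586.1 -348.8  150.5] [ 0. -0.  0. -0.  0.  0. -0.] 55.452962532364104 [-1.1  0.2 -1.5]
bottle 0.76 [ 587.6 -344.4   79.9] [258. 209.]
t 22.57 pos [ 586.7 -350.   152.2] gap 55.4 F [-0.3 -0.5 -1.6]
delta [-0.001  0.424 -0.026] [-0.     0.003  0.002]
```

View pics/w7.png

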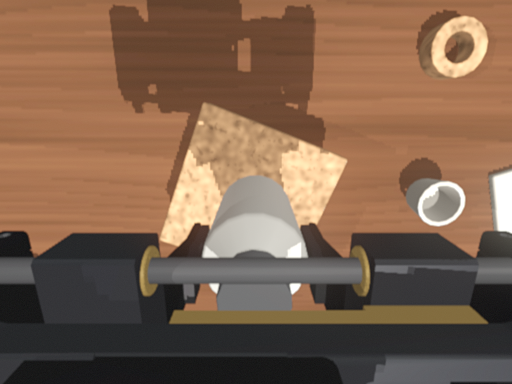

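w7 shows the bottle (axis at col ~255) upright over the cork top (visible corners (205,103), (346,158), (162,238)). Their diagonal midpoint is ~(254,198), so it is centred. Lower it.

Call:
move_arm(
  deltas=[
    [[0, 0.2, -0.03, 0, 0, 0, 1], [0, 0.35, -0.03, 0, 0, 0, 1], [0, 0.42, -0.03, 0, 0, 0, 1], [0, 0.42, -0.03, 0, 0, 0, 1], [0, 0.42, -0.03, 0, 0, 0, 1]],
  ],
)

```text
time: 23.2
tcp_pos: [586.5, -352.1, 131.3]
orientation: [-1.571, -0.0, -0.0]
wrist_force: [-0.1, 0.1, -2.1]
finger_gap: 55.6
```

Call:
move_arm(
  deltas=[
    [[0, 0.015, 0, 0, 0, 0, 1], [0, 0.03, 0, 0, 0, 0, 1], [0, 0.03, 0, 0, 0, 0, 1]],
  ],
)

```text
time: 23.58
tcp_pos: [586.3, -351.9, 129.5]
orientation: [-1.571, 0.0, -0.0]
wrist_force: [-0.4, 0.5, -2.3]
finger_gap: 55.7
```

Call:
move_arm(
  deltas=[
    [[0, 0.012, 0, 0, 0, 0, 1], [0, 0.024, 0, 0, 0, 0, 1], [0, 0.024, 0, 0, 0, 0, 1]],
  ],
)

```text
time: 23.95
tcp_pos: [586.6, -352.0, 129.2]
orientation: [-1.571, -0.001, -0.001]
wrist_force: [-1.0, 1.3, 3.8]
finger_gap: 55.5
```

Call:
move_arm(
  deltas=[
    [[0, 0, 0, 0, 0, 0, 0.3], [0, 0, 0, 0, 0, 0, 0], [0, 0, 0, 0, 0, 0, 0], [0, 0, 0, 0, 0, 0, 0], [0, -0.5, 0, 0, 0, 0, 0], [0, -1.5, 0, 0, 0, 0, 0], [0, -2.5, 0, 0, 0, 0, 0], [0, -2.9, 0.3, 0, 0, 0, 0]],
  ],
)

```text
time: 24.95
tcp_pos: [586.6, -339.1, 277.0]
orientation: [-1.574, -0.001, -0.006]
wrist_force: [0.2, -0.2, -0.3]
finger_gap: 87.2
```

Call:
move_arm(
  deltas=[
    [[-0.2, 0, 0.9, 0, 0, 0, 0], [-0.4, 0, 1.9, 0, 0, 0, 0.5], [-0.6, 0, 3.0, 0, 0, 0, 1], [-0.9, 0, 4.1, 0, 0, 0, 1], [-1.2, 0, 5.2, 0, 0, 0, 1], [-1.5, 0, 6.3, 0, 0, 0, 1], [-1.8, 0, 7.4, 0, 0, 0, 1], [-2.0, 0, 8.4, 0, 0, 0, 1]],
  ],
)

```text
time: 25.95
tcp_pos: [484.7, 85.7, 272.7]
orientation: [-1.571, -0.001, 0.002]
wrist_force: [0.8, 0.1, -0.6]
finger_gap: 24.9
```

Call:
move_arm(
  deltas=[
    [[-0.2, 0, 1.0, 0, 0, 0, 1], [-0.4, 0, 2.0, 0, 0, 0, 1], [-0.6, 0, 3.0, 0, 0, 0, 1], [-0.75, 0, 3.9, 0, 0, 0, 1], [-0.84, 0, 4.5, 0, 0, 0, 1], [-0.84, 0.5, 4.7, 0, 0, 0, 1], [-0.84, 0.9, 4.7, 0, 0, 0, 1], [-0.84, 0.9, 4.7, 0, 0, 0, 1]],
  ],
)

```text
time: 26.95
tcp_pos: [442.5, 317.6, 225.8]
orientation: [-1.574, 0.002, 0.004]
wrist_force: [0.0, -0.6, 0.4]
finger_gap: 0.8
```

Call:
move_arm(
  deltas=[
    [[0, 0, 0, 0, 0, 0, 1], [0, 0, 0, 0, 0, 0, 1]],
  ],
)

```text
time: 27.2
tcp_pos: [444.9, 318.3, 229.5]
orientation: [-1.57, -0.001, -0.001]
wrist_force: [-0.3, -0.8, 1.0]
finger_gap: 0.6
```

```bash
python3 wl.py w8.png start_top jar plate; python3 - <<'E'
from h import *
delta([444.4,319,90])
a=arm.camera('top');save(a,'top2.png');M=c2w('top')
for t in ['jar','bottle','stand_top','plate']:
  for r in arm.tip_of(t,'top')[:5]: print(t,round(r['conf'],2),w(M,r['xyz']).round(1))
b=cv2.imread('pics/w8.png');c=cv2.imread('pics/top2.png')
cv2.imwrite('pics/v8.png',np.hstack([cv2.resize(b,(400,300)),cv2.resize(c[140:260,340:440],(360,432))[:300]]))
E
```

```text
27.25 [444.9 318.2 229.4] [ 0.  0. -0.  0.  0. -0.  0.] 0.3272730914143135 [0.1 0.  0. ]
start_top 0.67 [442.  313.6  71.1] [249. 178.]
t 27.4 pos [444.7 318.1 229. ] gap 0.0 F [ 0.3 -0.1 -0.3]
delta [-0.008  2.779  0.015] [-0.004 -0.002  0.005]
jar 0.81 [562.3 342.8  60.3]
bottle 0.72 [465.4 164.6  -1.5]
bottle 0.7 [694.7 472.2  -2. ]
bottle 0.59 [ 588.6 -348.9   57.8]
bottle 0.59 [548.7 503.1   1.1]
bottle 0.57 [711.1 348.7   1.3]
stand_top 0.94 [ 589.7 -350.1   56.9]
stand_top 0.71 [731.8 162.    1.2]
plate 0.94 [561.4 336.2  58.9]
```

View pics/v8.png

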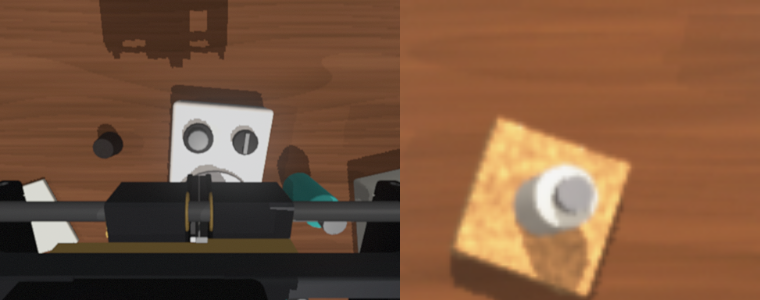

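v8 shows the bottle upright near the middle of the cork top, and the button at (199,139) directly on the gripper's column. Press.

Call:
move_arm(
  deltas=[
    [[0, 0.4, 0.02, 0, 0, 0, 1], [0, 1.1, 0.02, 0, 0, 0, 1], [0, 1.8, 0.02, 0, 0, 0, 1], [0, 2.3, 0.02, 0, 0, 0, 1], [0, 2.6, 0.02, 0, 0, 0, 1], [0, 2.74, 0.02, 0, 0, 0, 1], [0, 2.74, 0.02, 0, 0, 0, 1], [0, 2.74, 0.02, 0, 0, 0, 1]],
  ],
)

```text
time: 28.65
tcp_pos: [445.1, 319.6, 92.4]
orientation: [-1.57, -0.001, -0.001]
wrist_force: [0.2, -0.0, -0.3]
finger_gap: 0.8
```

Call:
move_arm(
  deltas=[
    [[0, 0.05, 0, 0, 0, 0, 1], [0, 0.1, 0, 0, 0, 0, 1], [0, 0.15, 0, 0, 0, 0, 1], [0, 0.2, 0, 0, 0, 0, 1], [0, 0.2, 0, 0, 0, 0, 1]],
  ],
)

```text
time: 29.28
tcp_pos: [444.5, 319.1, 81.4]
orientation: [-1.571, 0.0, -0.0]
wrist_force: [-0.0, 0.3, 2.3]
finger_gap: 0.3
```

Call:
move_arm(
  deltas=[
    [[0, 0.02, 0, 0, 0, 0, 1], [0, 0.04, 0, 0, 0, 0, 1], [0, 0.06, 0, 0, 0, 0, 1], [0, 0.06, 0, 0, 0, 0, 1]],
  ],
)

```text
time: 29.78
tcp_pos: [444.5, 319.1, 78.5]
orientation: [-1.571, 0.0, -0.0]
wrist_force: [-0.3, -1.1, 4.8]
finger_gap: 0.4
```

Call:
move_arm(
  deltas=[
    [[0, 0.02, 0, 0, 0, 0, 1], [0, 0.04, 0, 0, 0, 0, 1], [0, 0.06, 0, 0, 0, 0, 1], [0, 0.06, 0, 0, 0, 0, 1]],
  ],
)

```text
time: 30.28
tcp_pos: [444.5, 319.1, 77.2]
orientation: [-1.571, 0.0, -0.0]
wrist_force: [-5.8, -3.7, 16.1]
finger_gap: 0.5
```

The force rose linearly to ~5 N over about 6 mm and then jumped to 16 N, so the button is at its end stop. Release and back off.

Call:
move_arm(
  deltas=[
    [[0, -0.3, 0, 0, 0, 0, 1], [0, -0.9, 0, 0, 0, 0, 1], [0, -1.8, 0, 0, 0, 0, 1], [0, -2.8, 0, 0, 0, 0, 1], [-0.1, -3.5, 0, 0, 0, 0, 1], [-0.1, -3.7, 0, 0, 0, 0, 1], [-0.1, -3.7, 0, 0, 0, 0, 1], [-0.1, -3.7, 0, 0, 0, 0, 1]],
  ],
)

```text
time: 31.28
tcp_pos: [438.9, 318.5, 258.3]
orientation: [-1.573, 0.002, 0.002]
wrist_force: [-0.0, 0.2, 0.4]
finger_gap: 0.7
```

```bash
python3 - <<'E'
from h import *
print(arm.sense()['wrist_force'].round(1))
a=arm.camera('scene');M=c2w('scene')
for t in ['jar','bottle','start_top','plate','stand_top']:
  for r in arm.tip_of(t,'scene')[:5]: print(t,round(r['conf'],2),w(M,r['xyz']).round(1))
save(a,'scene2.png');b=cv2.imread('pics/scene2.png');cv2.imwrite('pics/v9.png',cv2.resize(b[80:360,80:420],(728,600)))
E
```

```text
[-0.   0.2  0.4]
jar 0.55 [560.6 345.2  59.6]
jar 0.41 [775.3  21.2  -0.9]
bottle 0.85 [547.1 502.7  -0.6]
bottle 0.82 [706.4 349.5   0.9]
bottle 0.77 [ 588.4 -351.6   62.4]
bottle 0.65 [ 457.  -167.1   -1.1]
bottle 0.64 [693.9 473.3   1.1]
start_top 0.48 [444.2 319.8  70.1]
plate 0.6 [557.7 343.5  61.8]
stand_top 0.7 [ 585.5 -352.6   59.3]
```

View pics/v9.png

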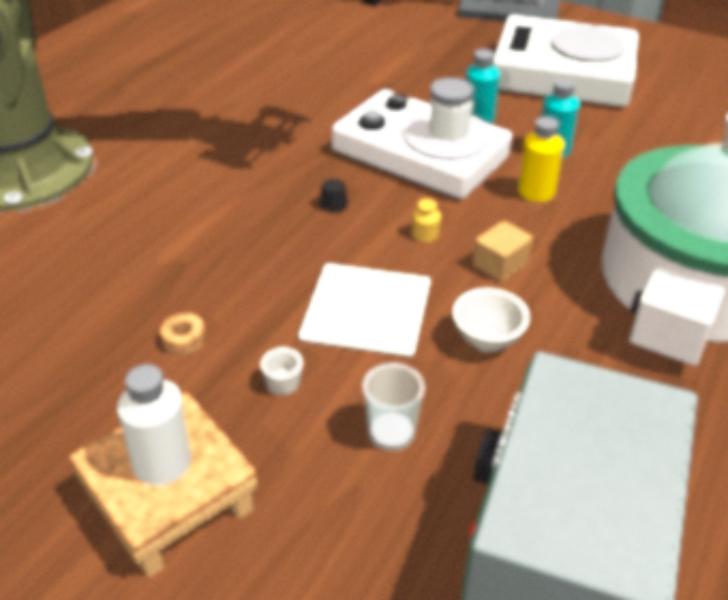

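v9 shows the bottle upright mid-stand (160,430), the jar upright mid-plate (452,112), the tile empty and the bystanders in place.

```bash
python3 -c "
from plant import arm
print(arm.hand_in())"
```

```text
the job is handed in; nothing more can be done
None
```

I swapped the two containers, pressed and released the start button, and handed the job in at about 31.5 s (limit 72 s). The bottle went by way of the tile to the cork stand, and the jar went straight to the stirrer plate.

**Placement:** The last scene camera check shows the bottle at about (588, -352) and the jar at about (561, 345). My wrist-camera estimates of the centres were (587, -352) for the stand and (561, 345) for the plate. The scene camera put the stand within 2 mm of that and the plate 3 mm off in x. Both containers stand upright, nothing else looked moved, and the gripper was clear with no force on it.

**Button press:** The force rose to about 5 N near the end of the travel, then jumped to 16 N at the bottom. I take that as fully down, but the button's travel could not be read directly. I inferred its release from the gripper lifting clear.

**Disagreements:** The top camera's network put the plate at y ≈ 336 in its last reading, about 8 mm off the others. It also put the button 5–7 mm off in y in the first pictures. I followed the wrist and scene cameras instead.

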